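# Unstack the ground parts into their fitted trays

## Robot

A 6-joint arm with a two-finger parallel gripper is mounted at the origin on the work surface. World frame = base frame: x ahead of the robot, y to its left, z up, the work surface at z = 0. Lengths are in m, angles in degrees, forces in N, time in s.
With the tool pointing down it reaches from about 0.25 to 0.775 m from the base axis. Payload 4 kg.
Tool frame: the origin (TCP) lies on the centre line of the jaws, within the pads' length; the fingertips stand 19 mm ahead of it and the grasp point (between the pads) is the TCP (finger_overhang is the z of the fingertips in the tool frame, in m); z points along the fingers, y is the line along which they close (so a half turn about z gives the same grasp; the last joint's range is limited). The gripper opens to 94 mm and grips with 3 to 60 N. Pads are 16 mm wide; open, the fingers measure 119 mm over their backs; the gripper's body (75 mm by 177 mm) begins 78 mm behind the grasp point.
Start: joints at [-79.303, 4.996, 78.535, -0, 96.463, -5.907], TCP at [0.157, -0.527, 0.225] pointing down, gripper open.
Joint ranges: [-177.83, 177.83], [-43.37, 116.18], [15.69, 146.23], [-61.86, 241.86], [9.47, 152.12], [-147.06, 147.06]. Speed limits (degrees/s): [159.86, 159.86, 180, 180, 180, 180].

## Interface

Orientations are given as [roll, pitch, yaw] about the fixed x, y, z axes, in that order (R = Rz(yaw) Ry(pitch) Rx(roll)).
In Python, from bench import sense, read_camera, close_job, finger_overhang gives the robot as it stands. The module is installed in compiled form; this text tells all that it offers.
- The arm moves only by the tool apply_moves, never from a script. Its argument "deltas" is a list of rows, each a list of 3 entries, a list of its own where there are three numbers: the closure in counts, from 0 (fully open) to 255 (shut), then the shift along the tool's x, y, z in m, then the turn about the tool's z in rad. In form: [[hand, [tx, ty, tz], twist], ...]. A call has 1 to 20 rows; each row shifts and turns the commanded pose from where the row before left it, along the tool's axes as they then stand; what a row does not reach is not made up. A row lasts 1/8 s, in which the tool goes at most 62.5 mm and 10.7 degrees, less where a joint would pass 70% of its speed; a pose out of reach is approached as far as the arm can. A call is refused whole if a number of a shift passes 0.0625 or a number of a turn 0.188, either way. A call with a gripper value outside its range is refused whole. The fingers move at their own pace and stop on an object; "squeeze" is the grip in N (left out, the last holds). Time passes only in rows, so rows that do not move let the fingers close. It gives the time, the measured TCP pose, the force, the opening and the grip force at its end, in the units of the state.
- sense(): the state, without advancing time (a new reading comes with each control period).
- read_camera(name): name is "scene" or "top" or "wrist"; returns a dict with "frame" (480x640x3 uint8, blue, green, red), "range_z" (480x640 float32, m along the optical axis (not along the pixel's ray), 0 where there is no reading), "intrinsics" (3x3 intrinsics, pixels), "position" and "orientation" of the camera in the world. Camera axes: x right, y down, z forward; pixel columns grow to the right and rows downward; lengths in m; the calibration is good to about 2 mm. The wrist camera is an equidistant fisheye: a pixel r from the principal point sees the ray r / f radians off the axis. A picture is of the moment at which its call begins.
- close_job(): hands the job in; it is judged then, once.
The state is a dict: "time": time; "joints": joint angles; "joint_vel": joint speeds; "joint_torque": joint torques, N m; "ee_pos": TCP position; "tool_rot": TCP orientation; "wrist_force": force on the tool from outside, world axes, zero at the start; "moment": the same for the moment, N m; "opening": finger opening in m; "finger_force": force on a finger pad.
Only numpy, scipy, OpenCV 4.12 (cv2) and the standard library are available. Lean on these libraries where they do the work, as an engineer would, in place of code of your own. Each camera call takes 0.05 s, during which the arm holds its last target. There are 200 camera calls.

## Task

The parts from the grinder are stacked on one another: take the stack apart from the top down and set each part upright in the tray whose pocket has its shape and size - the slim pin in the small round tray, the hexagonal part in the hexagonal tray, the bush in the large round tray, the oblong block in the oblong tray - sitting flat on the tray's floor, near the middle of the pocket. Set them down rather than drop them, tip nothing over, and leave the tin and the jar where they stand.

Things in the scene. Friction and masses are not known exactly. Their poses are not given: they have to be found in the camera images.
- pin: slim bright steel pin, a plain upright cylinder 22 mm in diameter and 36 mm tall, about 0.09 kg. At the start it stands on top of the stack, on the hexagonal part. Origin: centre of its underside, z up.
- hexpart: dark steel hexagonal part, solid, 34 mm across the flats (39 mm across the corners), 30 mm tall, about 0.18 kg; third from the bottom of the stack, standing on the round bush. Origin: centre of its underside, z up; two flats face its +y and -y, the others every 60 degrees.
- bush: pale aluminium round bush, solid, 48 mm in diameter and 30 mm tall, about 0.25 kg; second from the bottom of the stack, standing on the oblong block. Origin: centre of its underside, z up.
- block: dark steel oblong setup block, 76 mm along its x, 52 mm along its y, 30 mm tall, about 0.6 kg, six small holes drawn on its top (do not enter them); the bottom of the stack, standing on the bench. Origin: centre of its underside, z up.
- tray_pin: fixed grey plastic tray: floor 4 mm thick, rim 5 mm thick whose top is 11 mm above the bench; small round pocket 38 mm in diameter (48 mm outside): the pin's place. Origin: centre of its underside on the bench, z up.
- tray_hex: fixed grey plastic tray: floor 4 mm thick, rim 5 mm thick whose top is 11 mm above the bench; hexagonal pocket 50 mm across the flats (60 mm outside): the hexagonal part's place, any turn. Origin: centre of its underside on the bench, z up; flats face its +y and -y.
- tray_bush: fixed grey plastic tray: floor 4 mm thick, rim 5 mm thick whose top is 11 mm above the bench; large round pocket 64 mm in diameter (74 mm outside): the bush's place. Origin: centre of its underside on the bench, z up.
- tray_block: fixed grey plastic tray: floor 4 mm thick, rim 5 mm thick whose top is 11 mm above the bench; oblong pocket 92 mm along its x by 68 mm along its y (102 by 78 mm outside): the block's place, lying flat the same way up with its long side along the pocket's (either way round). Origin: centre of its underside on the bench, z up.
- tin: bystander: closed steel tin, 42 mm in diameter and 48 mm tall, standing loose on the bench among the trays; to be left alone. Origin: centre of its underside, z up.
- jar: bystander: amber glass jar with a black cap, 40 mm in diameter and 42 mm tall, standing loose on the bench among the trays; to be left alone. Origin: centre of its underside, z up.
There are look-alikes about, which are no part of the job. Leave any pink look-alike of the pin alone. Leave any green look-alike of the hexpart alone.

How it is judged:
By the outcome, as a careful person would: the job done as asked, in the order asked, and still so for the second after the job is handed in, with the robot touching nothing.
It also fails if it takes over 115 s, if anything falls off the work surface, if the arm or the gripper's body presses on something with over 40 N, if the wrist force passes 120 N, or if a joint passes its speed limit or range.

## Working session

There is one attempt and no reset: what is moved stays moved. The work goes in short steps, Python scripts to look and compute and a tool call to move; the robot and the scene stay as the last step left them, time stands still between calls to the robot, and variables do not carry over. Pictures are saved under pics/ and viewed, at most 14 in all, crops included, and the job is handed in when it is done.

Besides the shell and the picture viewer there is one more tool, called after "Emit:" by a JSON object that holds its "method" and its "body", one argument or row to a line. apply_moves: Moves the arm, as the interface text tells. Its arguments: {"type":"object","properties":{"deltas":{"type":"array"},"squeeze":{"type":"number"}},"required":["deltas"]}

```bash
mkdir -p pics; python3 - <<'E'
from bench import *
import cv2,pickle
s=sense(); print(s['time'],s['ee_pos'],s['tool_rot'],s['opening'],s['wrist_force'])
for n in ['scene','top']:
    c=read_camera(n); cv2.imwrite(f'pics/{n}0.png',c['frame']); pickle.dump(c,open(f'{n}0.pkl','wb'))
    print(n,c['intrinsics'],c['position'],c['orientation'])
E
```

```text
0.0 [ 0.15706126 -0.52658002  0.22333062] [-1.79876526e+02 -1.27986862e-02  1.66033192e+01] 0.09363196128229304 [0.21475539 0.20271318 0.11942108]
scene [[510.01676004   0.         322.35080676]
 [  0.         510.01676004 237.66199435]
 [  0.           0.           1.        ]] [ 1.12235464 -0.26425521  0.73181703] [-136.07450324   -0.44435235   64.28157895]
top [[545.46849961   0.         315.32121981]
 [  0.         545.46849961 240.54086395]
 [  0.           0.           1.        ]] [0.47937334 0.01325017 1.26629874] [-176.16568306   -0.8970095   -89.90261717]
```

View pics/top0.png

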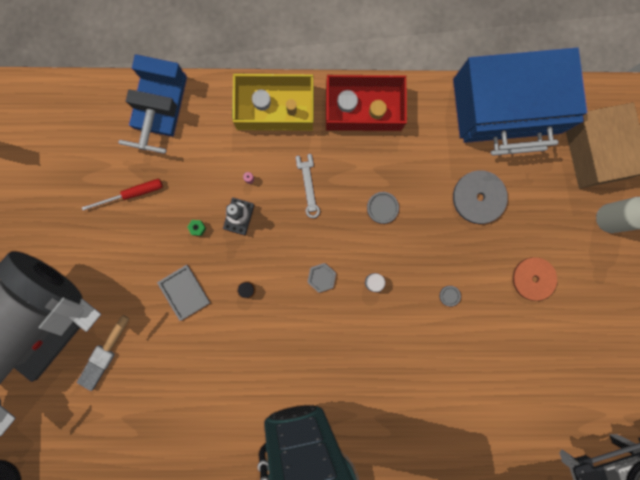

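View pics/scene0.png

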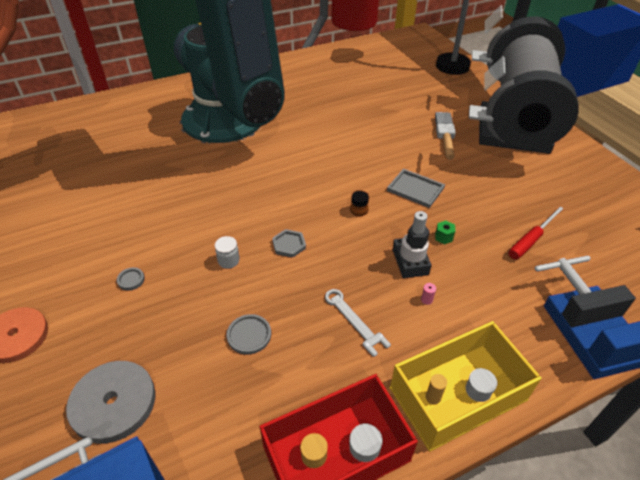

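Top view: the stack is at (238,215). The trays are block (185,292), hex (322,278), bush (383,208) and pin (450,296). Jar (247,290), tin (376,283). The pink pin (248,178) and green hex (197,228) are decoys, as are the cylinders in the bins. The scene view shows the stack at (415,245).

```bash
cat > h.py <<'E'
import numpy as np,cv2,pickle
from scipy.spatial.transform import Rotation as R
def rot(o): return R.from_euler('xyz',o,degrees=True).as_matrix()
def ray(c,uv,fish=False):
    K=c['intrinsics']; x=(np.atleast_2d(uv)-[K[0,2],K[1,2]])/[K[0,0],K[1,1]]
    if fish:
        r=np.linalg.norm(x,axis=1,keepdims=True)+1e-12
        d=np.hstack([x/r*np.sin(r),np.cos(r)])
    else: d=np.hstack([x,np.ones((len(x),1))])
    return d@rot(c['orientation']).T
def onplane(c,uv,z,fish=False):
    d=ray(c,uv,fish); p=np.array(c['position']); return p+d*((z-p[2])/d[:,2])[:,None]
def proj(c,P,fish=False):
    q=(np.atleast_2d(P)-c['position'])@rot(c['orientation']); K=c['intrinsics']
    if fish:
        r=np.hypot(q[:,0],q[:,1])+1e-12; th=np.arctan2(r,q[:,2]); x=q[:,:2]/r[:,None]*th[:,None]
    else: x=q[:,:2]/q[:,2:]
    return x*[K[0,0],K[1,1]]+[K[0,2],K[1,2]]
def twoview(c1,u1,c2,u2,f1=False,f2=False):
    d1,d2=ray(c1,u1,f1)[0],ray(c2,u2,f2)[0]; d1/=np.linalg.norm(d1); d2/=np.linalg.norm(d2)
    p1,p2=np.array(c1['position']),np.array(c2['position'])
    t=np.linalg.lstsq(np.c_[d1,-d2],p2-p1,rcond=None)[0]
    a,b=p1+t[0]*d1,p2+t[1]*d2; return (a+b)/2,np.linalg.norm(a-b)
def greys(c,s=80):
    return (cv2.cvtColor(c['frame'],cv2.COLOR_BGR2HSV)[...,1]<s).astype(np.uint8)
E
python3 - <<'E'
from h import *
T=pickle.load(open('top0.pkl','rb'));S=pickle.load(open('scene0.pkl','rb'))
def find(c,roi,s=80):
    m=greys(c,s); out=[]
    for k in cv2.findContours(m,cv2.RETR_EXTERNAL,cv2.CHAIN_APPROX_NONE)[0]:
        a=cv2.contourArea(k)
        if a<60: continue
        r=cv2.minAreaRect(k)
        if roi[0]<r[0][0]<roi[2] and roi[1]<r[0][1]<roi[3]: out.append((k,r,a))
    return out
for n,c,roi in (('top',T,(150,150,470,330)),('scene',S,(100,160,460,370))):
    for k,r,a in find(c,roi):
        M=cv2.moments(k); ce=np.array([M['m10'],M['m01']])/M['m00']
        w=onplane(c,k[:,0,:],0.011)[:,:2].astype(np.float32)
        rw=cv2.minAreaRect(w); u,v=ce.astype(int)
        d=c['range_z'][v,u]; z=(np.array(c['position'])+ray(c,ce)[0]*d)
        print(n,ce.round(1),a,'plane',onplane(c,ce,.011)[0,:2].round(4),'rect',np.round(rw[0],4),np.round(rw[1],4),round(rw[2],1),'depthpt',z.round(4))
top=cv2.resize(T['frame'][160:320,150:310],None,fx=3.7,fy=3.7,interpolation=cv2.INTER_CUBIC)
sc=cv2.resize(S['frame'][200:310,370:470],None,fx=2,fy=2,interpolation=cv2.INTER_CUBIC)
im=np.zeros((592,800,3),np.uint8); im[:592,:592]=top[:592,:592]; im[:220,594:794]=sc
cv2.imwrite('pics/crop1.png',im)
E
```

```text
top [449.9 295.7] 318.5 plane [ 0.4373 -0.316 ] rect [ 0.4366 -0.3163] [0.0462 0.0459] 89.2 depthpt [ 0.4371 -0.3177  0.0045]
top [245.5 289.6] 146.0 plane [0.4506 0.1535] rect [0.4508 0.1533] [0.0297 0.0297] 0.5 depthpt [0.4513 0.15   0.042 ]
top [374.9 282.2] 285.5 plane [ 0.468  -0.1435] rect [ 0.4684 -0.1436] [0.0413 0.0461] 0.1 depthpt [ 0.4684 -0.1385  0.0506]
top [183.2 292.3] 1540.5 plane [0.4442 0.2953] rect [0.4442 0.2954] [0.104  0.0801] 31.7 depthpt [ 0.4439  0.298  -0.0011]
top [321.5 277.3] 565.5 plane [ 0.4789 -0.0206] rect [ 0.4789 -0.0205] [0.0602 0.0654] 18.4 depthpt [ 0.4789 -0.0208  0.0023]
top [237.9 215.7] 726.5 plane [0.6205 0.1726] rect [0.6209 0.1747] [0.06  0.075] 74.2 depthpt [0.6115 0.1625 0.0909]
top [382.5 207.4] 758.0 plane [ 0.6411 -0.162 ] rect [ 0.6409 -0.1621] [0.0721 0.0725] 89.7 depthpt [ 0.6416 -0.1626  0.0064]
top [308.3 186. ] 568.5 plane [0.6903 0.0102] rect [0.6905 0.0098] [0.1486 0.0398] 9.9 depthpt [0.69   0.0102 0.0126]
scene [248.5 333.7] 1309.0 plane [ 0.6463 -0.1647] rect [ 0.6456 -0.1647] [0.0724 0.0741] 64.6 depthpt [ 0.6422 -0.1639  
[... 176 characters left out ...]
] rect [ 0.4424 -0.3181] [0.0477 0.0492] 64.7 depthpt [ 0.4358 -0.3187  0.0037]
scene [226.7 251.5] 581.5 plane [ 0.4544 -0.1389] rect [ 0.4536 -0.1385] [0.0416 0.0833] 79.0 depthpt [ 0.4879 -0.1452  0.0472]
scene [288.6 242.7] 632.5 plane [ 0.4835 -0.0231] rect [ 0.483  -0.0227] [0.0607 0.0713] 78.3 depthpt [ 0.4779 -0.021   0.0046]
scene [413.6 248.5] 1515.5 plane [0.6006 0.1884] rect [0.583  0.1934] [0.0692 0.1819] 58.5 depthpt [0.6359 0.1578 0.0597]
scene [359.6 197.8] 127.0 plane [0.4271 0.1646] rect [0.4293 0.1646] [0.03   0.0413] 64.8 depthpt [0.4572 0.1461 0.0422]
scene [415.7 187.5] 1166.0 plane [0.4494 0.2911] rect [0.4475 0.2917] [0.1032 0.0871] 31.9 depthpt [0.442  0.2973 0.003 ]
```

View pics/crop1.png

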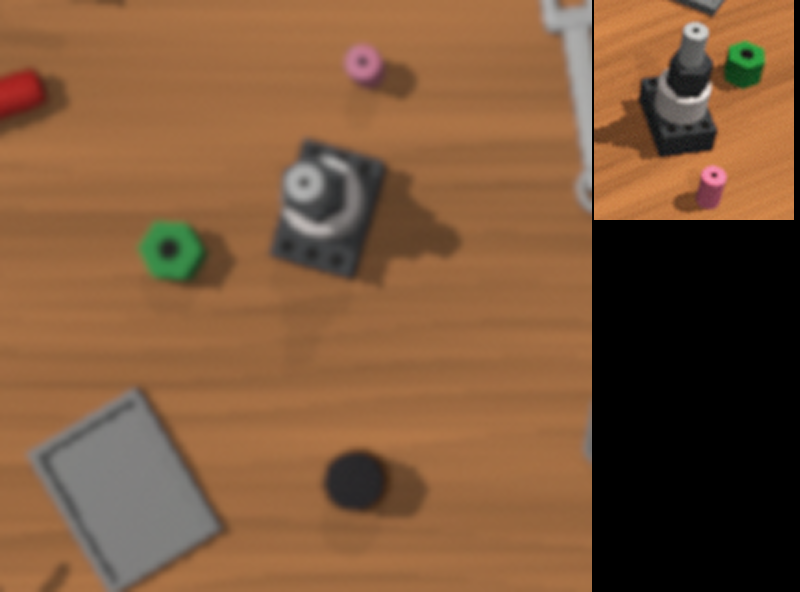

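The crop confirms the targets: the bright steel pin on the dark hex, on the pale bush, on the dark block. The pink pin and the green hex stand apart and are left alone. Next I triangulate the pin top and get the wrist camera geometry.

```bash
python3 - <<'E'
from h import *
from bench import *
T=pickle.load(open('top0.pkl','rb'));S=pickle.load(open('scene0.pkl','rb'))
def cen(c,x0,y0,x1,y1):
    f=c['frame'][y0:y1,x0:x1]; h=cv2.cvtColor(f,cv2.COLOR_BGR2HSV)
    m=((h[...,1]<70)&(h[...,2]>125)).astype(np.uint8); n,l,s,ce=cv2.connectedComponentsWithStats(m)
    for i in range(1,n):
        if s[i,4]>15: print(s[i],ce[i]+[x0,y0])
cen(T,222,198,262,240); cen(S,405,205,440,275)
p,e=twoview(T,[232.2,209.2],S,[421,215.8]); print(p,e)
c=read_camera('wrist'); s=sense(); M=rot(s['tool_rot'])
print(c['intrinsics'],'cam in tool',M.T@(np.array(c['position'])-s['ee_pos']),R.from_matrix(M.T@rot(c['orientation'])).as_euler('xyz',degrees=True))
E
```

```text
[15  4  7  5 17] [240.23529412 204.05882353]
[ 4  6 11 10 85] [231.09411765 208.71764706]
[ 4 18 14  8 52] [232.36538462 220.21153846]
[10  6 12 10 89] [420.64044944 215.42696629]
[  0  35  24  20 133] [418.38345865 249.46616541]
[0.62189882 0.17093749 0.12347632] 0.0011594982755910267
[[371.64829954   0.         318.17683828]
 [  0.         371.64829954 240.61969082]
 [  0.           0.           1.        ]] cam in tool [ 0.07253552  0.0003973  -0.16017462] [-1.46179658e+01  2.92022086e-02  8.99180898e+01]
```

Emit:
{"method": "apply_moves", "body": {
  "deltas": [
    [0,[0.018,-0.016,-0.008],0],
    [0,[0.037,-0.033,-0.008],0],
    [0,[0.037,-0.033,-0.008],0],
    [0,[0.037,-0.033,-0.008],0],
    [0,[0.037,-0.033,-0.008],0],
    [0,[0.037,-0.033,-0.008],0],
    [0,[0.037,-0.033,-0.008],0],
    [0,[0.037,-0.033,0],0],
    [0,[0.037,-0.033,0],0],
    [0,[0.037,-0.033,0],0],
    [0,[0.037,-0.033,0],0],
    [0,[0.037,-0.033,0],0],
    [0,[0.037,-0.033,0],0],
    [0,[0.037,-0.033,0],0],
    [0,[0.037,-0.033,0],0],
    [0,[0.037,-0.033,0],0],
    [0,[0.018,-0.016,0],0],
    [0,[0.01,-0.01,0],0],
    [0,[0,0,0],0],
    [0,[0,0,0],0]
  ]
}}

```text
time: 2.65
ee_pos: [0.5791, 0.1586, 0.2809]
tool_rot: [180.0, -0.0, 16.6]
wrist_force: [0.3, -0.3, -0.4]
opening: 0.094
finger_force: 0.0
```

```bash
cat > snap.py <<'E'
import sys; from h import *; from bench import *
def snap(name):
    c=read_camera('wrist'); s=sense(); c['ee']=s['ee_pos']; c['tr']=s['tool_rot']
    pickle.dump(c,open(name+'.pkl','wb')); cv2.imwrite(f'pics/{name}.png',c['frame'])
    print(s['time'],np.round(s['ee_pos'],4),np.round(s['tool_rot'],2),'op',round(s['opening'],4),'F',np.round(s['wrist_force'],2),'ff',s['finger_force'],'j',np.round(s['joints'],1))
    return c
if __name__=='__main__': snap(sys.argv[1])
E
python3 snap.py w1
```

```text
2.7 [0.5792 0.1584 0.281 ] [ 1.7998e+02 -2.0000e-02  1.6540e+01] op 0.0938 F [-0.59  0.74 -0.21] ff 0.0 j [  9.9  11.3  65.1  -0.  103.6  83.4]
```

View pics/w1.png

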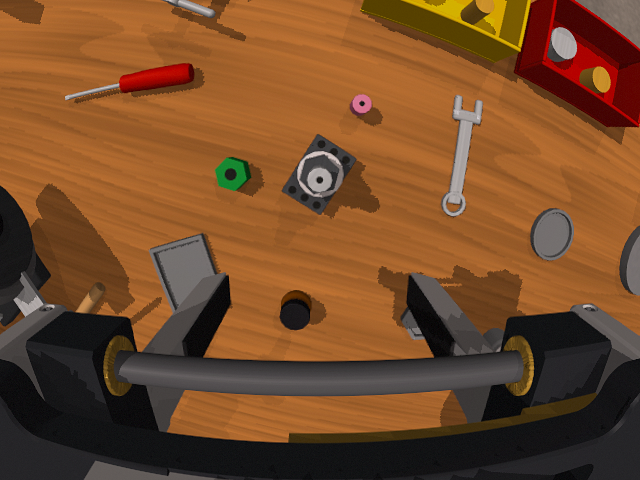

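The wrist view shows the pin top at (320,180), with the hex, bush and block concentric around it. The pink (361,104) and green (232,174) decoys stand clear.

```bash
cat > seg.py <<'E'
from h import *
def cloud(c,x0,y0,x1,y1):
    vv,uu=np.mgrid[y0:y1,x0:x1]; uv=np.c_[uu.ravel(),vv.ravel()].astype(float)
    d=ray(c,uv,True); ax=rot(c['orientation'])[:,2]; d/=(d@ax)[:,None]
    r=c['range_z'][y0:y1,x0:x1].ravel()
    return (np.array(c['position'])+d*r[:,None]).reshape(y1-y0,x1-x0,3)
def layers(c,box,zs,tol=.006):
    P=cloud(c,*box)
    for z in zs:
        m=(abs(P[...,2]-z)<tol).astype(np.uint8)
        n,l,s,_=cv2.connectedComponentsWithStats(m)
        if n<2: print(z,'none'); continue
        k=cv2.findContours((l==1+s[1:,4].argmax()).astype(np.uint8),cv2.RETR_EXTERNAL,cv2.CHAIN_APPROX_NONE)[0][0][:,0,:]+np.array(box[:2])
        h=np.median(P[...,2][m>0]); w=onplane(c,k,h,True)[:,:2]
        ce,rad=cv2.minEnclosingCircle(w.astype(np.float32)); mr=cv2.minAreaRect(w.astype(np.float32))
        print(z,'h',round(h,4),'circ',np.round(ce,4),round(2*rad,4),'rect',np.round(mr[0],4),np.round(mr[1],4),round(mr[2],1),'px',k.mean(0).round(1))
E
python3 - <<'E'
from seg import *
c=pickle.load(open('w1.pkl','rb'))
layers(c,(270,120,370,225),[.126,.09,.06,.03])
layers(c,(145,230,230,310),[.011])
layers(c,(525,200,580,265),[.011])
T=pickle.load(open('top0.pkl','rb'))
print(twoview(T,[231.5,208.9],c,[320,180],False,True))
E
```

```text
0.126 h 0.126 circ [0.6221 0.1696] 0.0219 rect [0.6219 0.1696] [0.0211 0.0205] 61.6 px [319.4 179.1]
0.09 h 0.0901 circ [0.6233 0.1703] 0.0391 rect [0.6235 0.1704] [0.0378 0.0344] 2.3 px [318.8 174.7]
0.06 h 0.0599 circ [0.6219 0.1686] 0.0485 rect [0.6224 0.1687] [0.0466 0.047 ] 69.3 px [319.8 173.5]
0.03 h 0.03 circ [0.6188 0.169 ] 0.0896 rect [0.6188 0.169 ] [0.0529 0.0768] 74.0 px [317.7 173.2]
0.011 h 0.0101 circ [0.4505 0.2983] 0.1173 rect [0.4508 0.2975] [0.0886 0.0818] 31.7 px [178.5 262.3]
0.011 h 0.0096 circ [ 0.6435 -0.1628] 0.078 rect [ 0.6427 -0.163 ] [0.0767 0.0729] 88.7 px [552.  233.7]
(array([0.62154751, 0.16977538, 0.1335604 ]), np.float64(0.0018883542609837974))
```

Every height matches the text (126, 90, 60 and 30 mm), and so do the sizes. Now grasping the pin.

Emit:
{"method": "apply_moves", "body": {
  "deltas": [
    [0,[0.022,0.001,0],0],
    [60,[0.022,0.0005,0],0],
    [110,[0,0,0.03],0],
    [110,[0,0,0.035],0],
    [110,[0,0,0.035],0],
    [110,[0,0,0.03],0],
    [110,[0,0,0.02],0],
    [110,[0,0,0.012],0],
    [110,[0,0,0],0],
    [110,[0,0,0],0],
    [255,[0,0,0],0],
    [255,[0,0,0],0],
    [255,[0,0,0],0],
    [255,[0,0,0],0],
    [255,[0,0,0],0],
    [255,[0,0,0],0]
  ],
  "squeeze": 15
}}

```text
time: 4.7
ee_pos: [0.6223, 0.1705, 0.1186]
tool_rot: [180.0, -0.0, 16.6]
wrist_force: [0.0, 0.6, 1.0]
opening: 0.0214
finger_force: 15.0
```

Emit:
{"method": "apply_moves", "body": {
  "deltas": [
    [255,[0,0,-0.008],0],
    [255,[0,0,-0.02],0],
    [255,[0,0,-0.032],0],
    [255,[0,0,-0.03],0],
    [255,[-0.01,0.012,-0.01],0],
    [255,[-0.025,0.029,0],0],
    [255,[-0.025,0.029,0],0],
    [255,[-0.025,0.029,0],0],
    [255,[-0.025,0.029,0],0],
    [255,[-0.025,0.029,0],0],
    [255,[-0.025,0.029,0],0],
    [255,[-0.025,0.029,0],0],
    [255,[-0.025,0.029,0],0],
    [255,[-0.025,0.029,0],0],
    [255,[-0.025,0.029,0],0],
    [255,[-0.025,0.029,0],0],
    [255,[-0.025,0.029,0],0],
    [255,[-0.025,0.029,0],0],
    [255,[-0.018,0.017,0],0],
    [255,[0,0,0],0]
  ]
}}

```text
time: 7.2
ee_pos: [0.3982, -0.3207, 0.218]
tool_rot: [-180.0, 0.1, 16.4]
wrist_force: [-0.9, 0.3, -0.3]
opening: 0.0215
finger_force: 15.0
```

```bash
python3 snap.py w2; python3 - <<'E'
from seg import *
c=pickle.load(open('w2.pkl','rb'))
for n,p in (('pin',[.438,-.317,.011]),('hex',[.479,-.021,.011]),('bush',[.642,-.163,.011])): print(n,proj(c,p,True))
E
```

```text
7.25 [ 0.3989 -0.3198  0.2181] [-1.7994e+02  2.0000e-02  1.6480e+01] op 0.0214 F [-0.48 -0.21 -0.27] ff 14.999869814200792 j [-45.1   0.2  84.3   0.   95.6  28.4]
pin [[325.36348551 179.21873218]]
hex [[82.35742169 80.59270733]]
bush [[238.57503379 -40.53491951]]
```

View pics/w2.png

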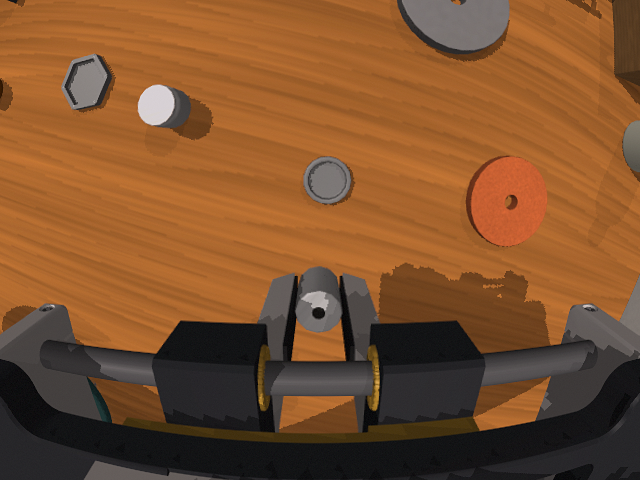

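The pin hangs upright in the jaws at (318,295). The pin tray is at (328,180) and the hex tray at (87,82). Measuring the trays.

```bash
cat >> seg.py <<'E'
def tray(c,box,s=90,z=.011):
    x0,y0,x1,y1=box; m=np.zeros((480,640),np.uint8); m[y0:y1,x0:x1]=greys(c,s)[y0:y1,x0:x1]
    k=max(cv2.findContours(m,cv2.RETR_EXTERNAL,cv2.CHAIN_APPROX_NONE)[0],key=cv2.contourArea)[:,0,:]
    w=onplane(c,k,z,True)[:,:2].astype(np.float32); ce,r=cv2.minEnclosingCircle(w); mr=cv2.minAreaRect(w)
    P=cloud(c,*box); u,v=k.mean(0).astype(int); h=P[v-y0-2:v-y0+3,u-x0-2:u-x0+3,2]
    print('circ',np.round(ce,4),round(2*r,4),'rect',np.round(mr[0],4),np.round(mr[1],4),round(mr[2],1),'floor h',np.median(h).round(4),'px',k.mean(0).round(1),'zmax',np.percentile(P[...,2][m[y0:y1,x0:x1]>0],90).round(4))
    return np.array(mr[0])
E
python3 - <<'E'
from seg import *
c=pickle.load(open('w2.pkl','rb'))
tray(c,(295,145,365,212)); tray(c,(55,45,125,120))
T=pickle.load(open('top0.pkl','rb'))
print(twoview(T,[449.9,295.7],c,[328,180],False,True))
E
```

```text
circ [ 0.4378 -0.3185] 0.0475 rect [ 0.4381 -0.3187] [0.0469 0.0456] 16.2 floor h 0.0042 px [326.8 179.7] zmax 0.0114
circ [ 0.478  -0.0252] 0.0734 rect [ 0.4778 -0.0251] [0.0666 0.0672] 78.8 floor h 0.004 px [85.7 81.9] zmax 0.0112
(array([ 0.43662303, -0.32060662, -0.00630454]), np.float64(8.44491071741391e-05))
```

Emit:
{"method": "apply_moves", "body": {
  "deltas": [
    [255,[0.019,0.005,0],0],
    [255,[0.019,0.005,0],0],
    [255,[0,0,0.035],0],
    [255,[0,0,0.04],0],
    [255,[0,0,0.04],0],
    [255,[0,0,0.03],0],
    [255,[0,0,0.02],0],
    [255,[0,0,0.01],0],
    [255,[0,0,0.005],0],
    [255,[0,0,0.003],0],
    [255,[0,0,0.0015],0],
    [255,[0,0,0],0],
    [255,[0,0,0],0]
  ]
}}

```text
time: 8.88
ee_pos: [0.4394, -0.3185, 0.0344]
tool_rot: [180.0, -0.0, 16.6]
wrist_force: [-0.5, 0.1, -0.5]
opening: 0.0215
finger_force: 15.0
```

```bash
python3 snap.py w3
```

```text
8.925 [ 0.4394 -0.3185  0.0344] [ 1.7996e+02 -2.0000e-02  1.6590e+01] op 0.0215 F [ 0.34 -0.31 -0.78] ff 14.999950399214868 j [-41.9  10.7  94.5  -0.   74.8  31.5]
```

Emit:
{"method": "apply_moves", "body": {
  "deltas": [
    [255,[-0.001,0,0.0007],0],
    [255,[0,0,0.0007],0],
    [255,[0,0,0],0],
    [225,[0,0,0],0],
    [190,[0,0,0],0],
    [160,[0,0,0],0],
    [130,[0,0,0],0],
    [110,[0,0,0],0],
    [110,[0,0,0],0],
    [110,[0,0,-0.01],0],
    [60,[0,0,-0.03],0],
    [0,[0,0,-0.05],0],
    [0,[-0.01,0,-0.05],0],
    [0,[-0.02,0,-0.04],0],
    [0,[-0.01,0,-0.01],0],
    [0,[0,0,0],0]
  ]
}}

```text
time: 10.92
ee_pos: [0.3997, -0.3302, 0.2227]
tool_rot: [180.0, -0.0, 16.5]
wrist_force: [-0.0, 1.0, -0.6]
opening: 0.0941
finger_force: 0.0
```

```bash
python3 snap.py w4; python3 - <<'E'
from seg import *
c=pickle.load(open('w4.pkl','rb'))
layers(c,(260,100,400,260),[.04],.004); print(proj(c,[.438,-.3185,.04],True))
E
```

```text
10.975 [ 0.3996 -0.3296  0.2212] [-1.799e+02  3.000e-02  1.658e+01] op 0.0943 F [0.01 0.26 0.3 ] ff 0.0 j [-45.8   1.   83.1   0.   96.   27.6]
0.04 h 0.04 circ [ 0.4381 -0.3198] 0.0221 rect [ 0.438  -0.3193] [0.021  0.0203] 61.5 px [318.  181.4]
[[316.94225645 181.02454788]]
```

Emit:
{"method": "apply_moves", "body": {
  "deltas": [
    [0,[0,0,0],0.125],
    [0,[0,0,0],0.125],
    [0,[0.008,-0.0185,0],0],
    [0,[0.0153,-0.037,0],0],
    [0,[0.0153,-0.037,0],0],
    [0,[0.0153,-0.037,0],0],
    [0,[0.0153,-0.037,0],0],
    [0,[0.0153,-0.037,0],0],
    [0,[0.0153,-0.037,0],0],
    [0,[0.0153,-0.037,0],0],
    [0,[0.0153,-0.037,0],0],
    [0,[0.0153,-0.037,0],0],
    [0,[0.0153,-0.037,0],0],
    [0,[0.0153,-0.037,0],0],
    [0,[0.0153,-0.037,0],0],
    [0,[0.008,-0.0185,0],0],
    [0,[0,0,0],0],
    [0,[0,0,0],0]
  ]
}}

```text
time: 13.22
ee_pos: [0.5798, 0.1578, 0.2223]
tool_rot: [180.0, 0.1, 2.3]
wrist_force: [0.8, -0.3, -0.4]
opening: 0.094
finger_force: 0.0
```

```bash
python3 snap.py w5; python3 - <<'E'
from seg import *
c=pickle.load(open('w5.pkl','rb'))
u,v=proj(c,[.622,.17,.06],True)[0].astype(int); print(u,v)
layers(c,(u-75,v-75,u+75,v+75),[.09,.06,.03])
E
```

```text
13.275 [0.58   0.1575 0.2225] [1.7996e+02 2.0000e-02 2.2300e+00] op 0.0939 F [ 0.39 -0.08 -0.39] ff 0.0 j [ 9.8 11.6 71.3 -0.  97.1 97.6]
304 180
0.09 h 0.0901 circ [0.6233 0.1704] 0.0388 rect [0.6233 0.1702] [0.0382 0.0339] 1.5 px [303.2 181.9]
0.06 h 0.06 circ [0.6222 0.1683] 0.0479 rect [0.6251 0.1642] [0.0476 0.0368] 33.5 px [314.  175.7]
0.03 h 0.03 circ [0.6383 0.1634] 0.0608 rect [0.6392 0.1631] [0.0522 0.0337] 73.6 px [316.1 155.9]
```

Emit:
{"method": "apply_moves", "body": {
  "deltas": [
    [0,[0.022,-0.0055,0],0],
    [40,[0.0218,-0.0056,0],0.007],
    [80,[0,0,0.03],0],
    [80,[0,0,0.04],0],
    [80,[0,0,0.03],0],
    [80,[0,0,0.02],0],
    [80,[0,0,0.01],0],
    [80,[0,0,0.0035],0],
    [80,[0,0,0],0],
    [80,[0,0,0],0],
    [255,[0,0,0],0],
    [255,[0,0,0],0],
    [255,[0,0,0],0],
    [255,[0,0,0],0],
    [255,[0,0,0],0],
    [255,[0,0,0],0]
  ],
  "squeeze": 25
}}

```text
time: 15.28
ee_pos: [0.6236, 0.1714, 0.0891]
tool_rot: [180.0, -0.0, 1.9]
wrist_force: [-0.0, -0.4, 0.5]
opening: 0.0339
finger_force: 25.0
```

Emit:
{"method": "apply_moves", "body": {
  "deltas": [
    [255,[0,0,-0.008],0],
    [255,[0,0,-0.02],0],
    [255,[0,0,-0.032],0],
    [255,[0,0,-0.03],0],
    [255,[-0.01,0.01,-0.01],0],
    [255,[-0.022,0.022,0],0],
    [255,[-0.022,0.022,0],0],
    [255,[-0.022,0.022,0],0],
    [255,[-0.022,0.022,0],0],
    [255,[-0.022,0.022,0],0],
    [255,[-0.022,0.022,0],0],
    [255,[-0.022,0.022,0],0],
    [255,[-0.022,0.022,0],0],
    [255,[-0.01,0.01,0],0],
    [255,[0,0,0],0],
    [255,[0,0,0],0]
  ]
}}

```text
time: 17.27
ee_pos: [0.4345, -0.0305, 0.189]
tool_rot: [-180.0, -0.0, 1.9]
wrist_force: [-0.3, 1.3, -1.3]
opening: 0.0337
finger_force: 25.0
```

```bash
python3 snap.py w6; python3 - <<'E'
from seg import *
c=pickle.load(open('w6.pkl','rb'))
u,v=proj(c,[.4785,-.022,.011],True)[0].astype(int); print(u,v)
tray(c,(u-45,v-45,u+45,v+45))
E
```

```text
17.325 [ 0.4346 -0.0304  0.189 ] [-1.7998e+02 -1.0000e-02  1.9300e+00] op 0.0337 F [ 0.37  0.11 -1.13] ff 24.961016178131104 j [-11.5  -9.3  96.4   0.   92.9  76.6]
309 177
circ [ 0.4786 -0.0219] 0.0673 rect [ 0.4787 -0.0221] [0.0668 0.0599] 48.4 floor h 0.004 px [309.6 176.8] zmax 0.0113
```

View pics/w6.png

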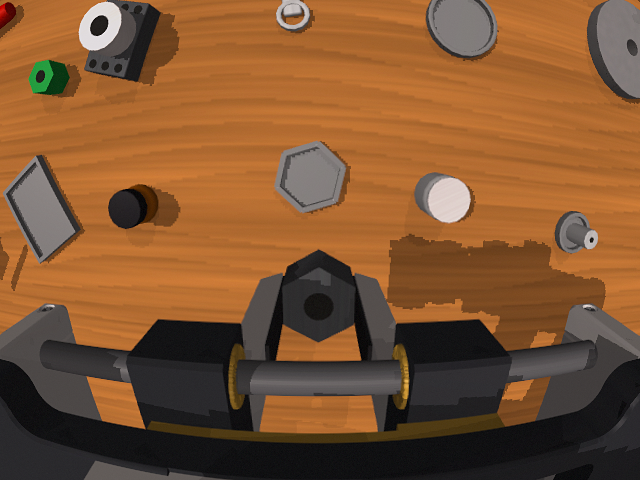

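The hex hangs upright at (318,295), the hex tray is at (310,177), and the pin stands in its tray at (577,232). Setting the hex down.

Emit:
{"method": "apply_moves", "body": {
  "deltas": [
    [255,[0.022,-0.0035,0],0],
    [255,[0.0224,-0.0034,0],0],
    [255,[0,0,0.03],0.118],
    [255,[0,0,0.04],0.118],
    [255,[0,0,0.04],0],
    [255,[0,0,0.022],0],
    [255,[0,0,0.012],0],
    [255,[0,0,0.006],0],
    [255,[0,0,0.003],0],
    [255,[0,0,0.0015],0],
    [255,[0,0,0],0],
    [255,[0,0,0],0]
  ]
}}

```text
time: 18.82
ee_pos: [0.4786, -0.0227, 0.0351]
tool_rot: [180.0, -0.1, -11.6]
wrist_force: [-0.3, 0.3, -2.1]
opening: 0.0339
finger_force: 25.0
```

Emit:
{"method": "apply_moves", "body": {
  "deltas": [
    [255,[0,0,0.001],0],
    [255,[0,0,0.0008],0],
    [255,[0,0,0],0],
    [200,[0,0,0],0],
    [160,[0,0,0],0],
    [130,[0,0,0],0],
    [100,[0,0,0],0],
    [90,[0,0,0],0],
    [90,[0,0,0],0],
    [90,[0,0,-0.01],0],
    [60,[0,0,-0.03],0],
    [0,[0,0,-0.05],0],
    [0,[-0.01,0,-0.05],0],
    [0,[-0.02,0,-0.03],0],
    [0,[-0.01,0,-0.01],0],
    [0,[0,0,0],0]
  ]
}}

```text
time: 20.82
ee_pos: [0.439, -0.0144, 0.2131]
tool_rot: [180.0, -0.1, -11.6]
wrist_force: [0.8, -0.1, 1.1]
opening: 0.0942
finger_force: 0.0
```

```bash
python3 snap.py w7; python3 - <<'E'
from seg import *
c=pickle.load(open('w7.pkl','rb'))
u,v=proj(c,[.4785,-.022,.034],True)[0].astype(int); print(u,v)
layers(c,(u-45,v-45,u+45,v+45),[.034],.004)
E
```

```text
20.875 [ 0.4388 -0.0144  0.2119] [ 1.7999e+02  4.0000e-02 -1.1640e+01] op 0.0946 F [-0.68  0.23 -0.62] ff 0.0 j [-9.3 -9.2 93.7 -0.  95.5 92.4]
316 181
0.034 h 0.0341 circ [ 0.4784 -0.0233] 0.0384 rect [ 0.478  -0.0232] [0.0331 0.0369] 78.5 px [318.  182.1]
```

Emit:
{"method": "apply_moves", "body": {
  "deltas": [
    [0,[0.0086,-0.0166,0],0],
    [0,[0.0172,-0.0332,0],0],
    [0,[0.0172,-0.0332,0],0],
    [0,[0.0172,-0.0332,0],0],
    [0,[0.0172,-0.0332,0],0],
    [0,[0.0172,-0.0332,0],0],
    [0,[0.0086,-0.0166,0],0],
    [0,[0,0,0],0],
    [0,[0,0,0],0]
  ]
}}

```text
time: 22.0
ee_pos: [0.58, 0.1599, 0.2114]
tool_rot: [179.9, 0.1, -11.6]
wrist_force: [0.6, -0.1, 0.1]
opening: 0.0937
finger_force: 0.0
```

```bash
python3 snap.py w8; python3 - <<'E'
from seg import *
c=pickle.load(open('w8.pkl','rb'))
u,v=proj(c,[.622,.169,.05],True)[0].astype(int); print(u,v)
layers(c,(u-75,v-75,u+75,v+75),[.06,.03])
E
```

```text
22.05 [0.58   0.1596 0.2119] [ 1.7996e+02  8.0000e-02 -1.1660e+01] op 0.0939 F [-0.33  0.17 -0.91] ff 0.0 j [ 10.   11.8  72.3  -0.   96.  111.7]
296 184
0.06 h 0.0601 circ [0.6221 0.1687] 0.0485 rect [0.6219 0.1686] [0.0467 0.0474] 33.8 px [296.7 185.3]
0.03 h 0.03 circ [0.6188 0.1695] 0.0905 rect [0.6188 0.1691] [0.0515 0.0761] 74.2 px [301.9 184.7]
```

Emit:
{"method": "apply_moves", "body": {
  "deltas": [
    [0,[0.0197,-0.0087,0],0],
    [0,[0.0197,-0.0087,0],0],
    [0,[0,0,0.035],0],
    [0,[0,0,0.045],0],
    [0,[0,0,0.035],0],
    [30,[0,0,0.022],0],
    [30,[0,0,0.011],0],
    [30,[0,0,0.005],0],
    [30,[0,0,0],0],
    [30,[0,0,0],0],
    [255,[0,0,0],0],
    [255,[0,0,0],0],
    [255,[0,0,0],0],
    [255,[0,0,0],0],
    [255,[0,0,0],0],
    [255,[0,0,0],0]
  ],
  "squeeze": 25
}}

```text
time: 24.05
ee_pos: [0.6225, 0.169, 0.0598]
tool_rot: [-180.0, -0.0, -11.6]
wrist_force: [0.1, 0.2, -0.1]
opening: 0.0468
finger_force: 25.0
```

Emit:
{"method": "apply_moves", "body": {
  "deltas": [
    [255,[0,0,-0.008],0],
    [255,[0,0,-0.02],0],
    [255,[0,0,-0.032],0],
    [255,[0,0,-0.03],0],
    [255,[0,0.01,-0.02],0],
    [255,[0.0046,0.02,-0.01],0],
    [255,[0.0046,0.035,0],0],
    [255,[0.0046,0.035,0],0],
    [255,[0.0046,0.035,0],0],
    [255,[0.0046,0.035,0],0],
    [255,[0.0046,0.035,0],0],
    [255,[0.0046,0.035,0],0],
    [255,[0.0046,0.035,0],0],
    [255,[0.0046,0.03,0],0],
    [255,[0.0046,0.016,0],0],
    [255,[0,0,0],0],
    [255,[0,0,0],0]
  ]
}}

```text
time: 26.18
ee_pos: [0.6026, -0.154, 0.1795]
tool_rot: [-180.0, 0.0, -11.6]
wrist_force: [0.4, 1.2, -2.6]
opening: 0.0465
finger_force: 25.0
```

```bash
python3 snap.py w9; python3 - <<'E'
from seg import *
c=pickle.load(open('w9.pkl','rb'))
u,v=proj(c,[.6425,-.163,.011],True)[0].astype(int); print(u,v)
tray(c,(u-50,v-50,u+50,v+50))
E
```

```text
26.225 [ 0.6028 -0.1537  0.1796] [-1.7997e+02  3.0000e-02 -1.1570e+01] op 0.0463 F [ 0.78  0.38 -2.36] ff 24.999623000621796 j [-19.5  14.9  72.2   0.   92.9  82. ]
318 181
circ [ 0.6422 -0.1643] 0.0736 rect [ 0.6421 -0.1645] [0.0726 0.0726] 33.1 floor h 0.0041 px [319.9 181.5] zmax 0.011
```

View pics/w9.png

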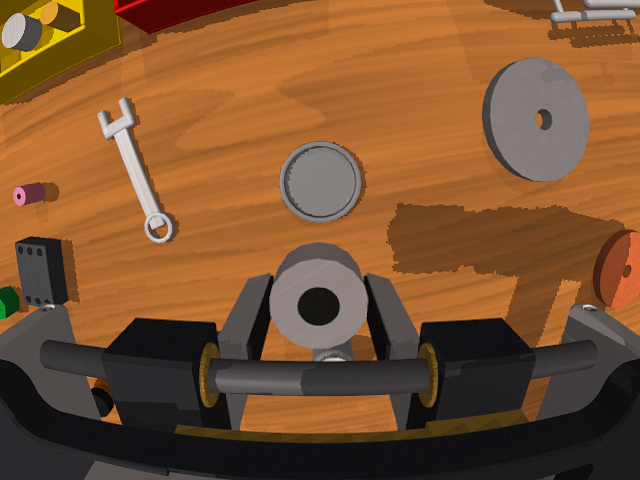

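The bush hangs upright at (318,300) and the large round tray is at (320,181). Setting it down.

Emit:
{"method": "apply_moves", "body": {
  "deltas": [
    [255,[0.0203,0.0013,0],0],
    [255,[0.0203,0.0013,0],0],
    [255,[0,0,0.03],0],
    [255,[0,0,0.04],0],
    [255,[0,0,0.035],0],
    [255,[0,0,0.018],0],
    [255,[0,0,0.012],0],
    [255,[0,0,0.006],0],
    [255,[0,0,0.0025],0],
    [255,[0,0,0.001],0],
    [255,[0,0,0],0],
    [255,[0,0,0],0]
  ]
}}

```text
time: 27.72
ee_pos: [0.6423, -0.1657, 0.0358]
tool_rot: [180.0, -0.1, -11.7]
wrist_force: [0.4, 0.4, -1.7]
opening: 0.0463
finger_force: 25.0
```

Emit:
{"method": "apply_moves", "body": {
  "deltas": [
    [255,[0,-0.001,0.001],0],
    [255,[0,0,0.0009],0],
    [255,[0,0,0],0],
    [110,[0,0,0],0],
    [90,[0,0,0],0],
    [70,[0,0,0],0],
    [50,[0,0,0],0],
    [40,[0,0,0],0],
    [40,[0,0,0],0],
    [40,[0,0,-0.01],0],
    [20,[0,0,-0.03],0],
    [0,[0,0,-0.05],0],
    [0,[-0.01,0,-0.05],0],
    [0,[-0.02,0,-0.03],0],
    [0,[-0.01,0,-0.01],0],
    [0,[0,0,0],0]
  ]
}}

```text
time: 29.72
ee_pos: [0.6029, -0.1565, 0.2141]
tool_rot: [180.0, -0.1, -11.6]
wrist_force: [0.8, -0.1, -0.1]
opening: 0.0941
finger_force: 0.0
```

```bash
python3 snap.py w10; python3 - <<'E'
from seg import *
c=pickle.load(open('w10.pkl','rb'))
u,v=proj(c,[.642,-.164,.034],True)[0].astype(int); print(u,v)
layers(c,(u-50,v-50,u+50,v+50),[.034],.004)
E
```

```text
29.775 [ 0.6027 -0.1564  0.2124] [-1.7999e+02  6.0000e-02 -1.1650e+01] op 0.0941 F [ 0.18 -0.37  0.07] ff 0.0 j [-19.8  14.5  69.   -0.   96.6  81.9]
316 182
0.034 h 0.0341 circ [ 0.6418 -0.1655] 0.0481 rect [ 0.6417 -0.1653] [0.047  0.0469] 32.8 px [318.3 181.7]
```

Emit:
{"method": "apply_moves", "body": {
  "deltas": [
    [0,[0,0,0],0.074],
    [0,[-0.0065,-0.0173,0],0],
    [0,[-0.0129,-0.0346,0],0],
    [0,[-0.0129,-0.0346,0],0],
    [0,[-0.0129,-0.0346,0],0],
    [0,[-0.0129,-0.0346,0],0],
    [0,[-0.0129,-0.0346,0],0],
    [0,[-0.0129,-0.0346,0],0],
    [0,[-0.0129,-0.0346,0],0],
    [0,[-0.0129,-0.0346,0],0],
    [0,[-0.0065,-0.0173,0],0],
    [0,[0,0,0],0],
    [0,[0,0,0],0]
  ]
}}

```text
time: 31.4
ee_pos: [0.5765, 0.174, 0.213]
tool_rot: [179.9, 0.0, -15.9]
wrist_force: [-0.4, 0.2, 0.6]
opening: 0.0937
finger_force: 0.0
```

```bash
python3 snap.py w11; python3 - <<'E'
from seg import *
c=pickle.load(open('w11.pkl','rb'))
u,v=proj(c,[.619,.169,.03],True)[0].astype(int); print(u,v)
layers(c,(u-75,v-75,u+75,v+75),[.03])
E
```

```text
31.45 [0.5766 0.1737 0.2131] [179.96   0.   -15.95] op 0.0941 F [ 0.78  0.83 -0.4 ] ff 0.0 j [ 11.4  11.8  72.1  -0.   96.1 117.3]
309 178
0.03 h 0.03 circ [0.6191 0.1689] 0.0896 rect [0.6188 0.1692] [0.0522 0.075 ] 73.9 px [309.7 178.5]
```

View pics/w11.png

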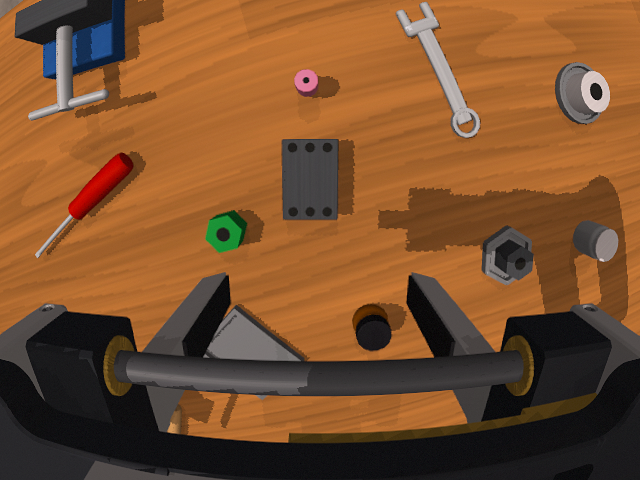

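The block sits squarely at (310,178). The green hex (225,231) is clear of the finger path. Grasping the block.

Emit:
{"method": "apply_moves", "body": {
  "deltas": [
    [0,[0.021,-0.0037,0],0],
    [0,[0.0208,-0.0036,0],0],
    [0,[0,0,0.035],0],
    [0,[0,0,0.045],0],
    [0,[0,0,0.045],0],
    [0,[0,0,0.03],0],
    [0,[0,0,0.018],0],
    [0,[0,0,0.008],0],
    [0,[0,0,0.003],0],
    [0,[0,0,0],0],
    [0,[0,0,0],0],
    [255,[0,0,0],0],
    [255,[0,0,0],0],
    [255,[0,0,0],0],
    [255,[0,0,0],0],
    [255,[0,0,0],0],
    [255,[0,0,0],0]
  ],
  "squeeze": 45
}}

```text
time: 33.58
ee_pos: [0.6186, 0.1702, 0.0293]
tool_rot: [180.0, 0.0, -15.9]
wrist_force: [-0.5, 0.0, -0.2]
opening: 0.0517
finger_force: 45.0
```

Emit:
{"method": "apply_moves", "body": {
  "deltas": [
    [255,[0,0,-0.005],0],
    [255,[0,0,-0.012],0],
    [255,[0,0,-0.025],0],
    [255,[0,0,-0.035],0],
    [255,[0,0,-0.035],0],
    [255,[0,0,-0.03],0],
    [255,[0,0,-0.01],0],
    [255,[0,0,0],-0.1],
    [255,[0,0,0],-0.15],
    [255,[0,0,0],-0.166],
    [255,[0,0,0],-0.165],
    [255,[0,0,0],-0.15],
    [255,[0,0,0],-0.1],
    [255,[0,0,0],0]
  ]
}}

```text
time: 35.33
ee_pos: [0.618, 0.1703, 0.1799]
tool_rot: [-179.9, 0.1, 31.7]
wrist_force: [-0.1, 0.9, -4.2]
opening: 0.0519
finger_force: 45.0
```

Emit:
{"method": "apply_moves", "body": {
  "deltas": [
    [255,[-0.008,-0.012,0],0],
    [255,[-0.0165,-0.0238,0],0],
    [255,[-0.0165,-0.0238,0],0],
    [255,[-0.0165,-0.0238,0],0],
    [255,[-0.0165,-0.0238,0],0],
    [255,[-0.0165,-0.0238,0],0],
    [255,[-0.0165,-0.0238,0],0],
    [255,[-0.0165,-0.0238,0],0],
    [255,[-0.0085,-0.013,0],0],
    [255,[0,0,0],0],
    [255,[0,0,0],0]
  ]
}}

```text
time: 36.7
ee_pos: [0.4062, 0.2637, 0.1814]
tool_rot: [180.0, -0.0, 31.7]
wrist_force: [-0.3, 0.3, -4.6]
opening: 0.0518
finger_force: 45.0
```

```bash
python3 snap.py w12; python3 - <<'E'
from seg import *
c=pickle.load(open('w12.pkl','rb'))
u,v=proj(c,[.447,.297,.011],True)[0].astype(int); print(u,v)
tray(c,(u-65,max(0,v-75),u+65,v+75))
E
```

```text
36.75 [0.4064 0.2636 0.1814] [ 1.7997e+02 -2.0000e-02  3.1680e+01] op 0.0512 F [ 0.07  0.43 -5.13] ff 44.9979293346405 j [26.3 -2.7 91.3 -0.  91.4 84.6]
309 168
circ [0.4398 0.2843] 0.15 rect [0.4419 0.2861] [0.1143 0.1038] 31.8 floor h 0.0042 px [314.1 183.5] zmax 0.1821
```

View pics/w12.png

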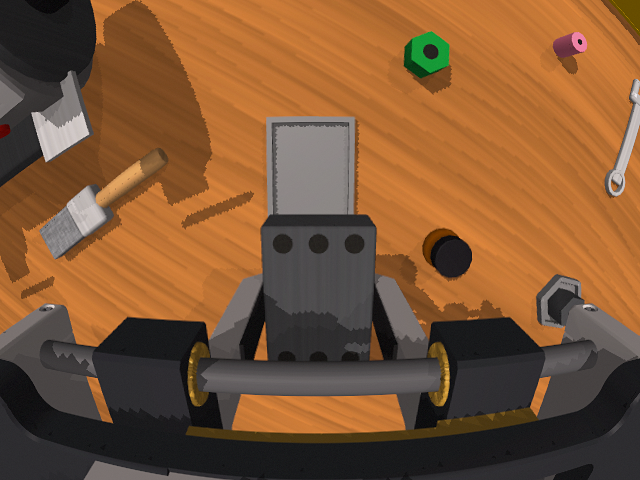

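The block hangs level at (318,290). The tray is partly hidden behind it, but its far edge (267–356, 117) and both long sides are visible, so I'll take the centre from those.

```bash
python3 - <<'E'
from seg import *
c=pickle.load(open('w12.pkl','rb'))
m=np.zeros((480,640),np.uint8); m[95:208,250:372]=greys(c,90)[95:208,250:372]
k=max(cv2.findContours(m,cv2.RETR_EXTERNAL,cv2.CHAIN_APPROX_NONE)[0],key=cv2.contourArea)[:,0,:]
w=onplane(c,k,.011,True)[:,:2].astype(np.float32); mr=cv2.minAreaRect(w); print(mr)
a=np.radians(31.7); X=np.array([np.cos(a),np.sin(a)]); Y=np.array([-X[1],X[0]])
px,py=w@X,w@Y
print('x far',px.max(),np.percentile(px,97),'y',py.min(),py.max(),py.max()-py.min())
for s in (px.max(),): print('centre',X*(s-.051)+Y*(py.min()+py.max())/2)
ins=(px>px.max()-.06)&(px<px.max()-.01)
for sg in (1,-1):
    q=w[ins&((py-py.mean())*sg>.025)]; vx=cv2.fitLine(q,cv2.DIST_HUBER,0,.01,.01).ravel(); print('side angle',np.degrees(np.arctan2(vx[1],vx[0])))
T=pickle.load(open('top0.pkl','rb'))
P=onplane(c,[[267,117],[356,117]],.011,True);print(P)
E
```

```text
((0.45251643657684326, 0.29991841316223145), (0.08173633366823196, 0.07831142097711563), 31.802520751953125)
x far 0.5834445095212021 0.5833424874042177 y -0.021798643690024083 0.056558103722188016 0.0783567474122121
centre [0.44387715 0.29457136]
side angle 30.956457
side angle 30.948969
[[0.46692795 0.35350243 0.011     ]
 [0.50795281 0.28671203 0.011     ]]
```

Emit:
{"method": "apply_moves", "body": {
  "deltas": [
    [255,[0.016,-0.002,0],0],
    [255,[0.02,-0.003,0],0],
    [255,[0.0123,-0.0017,0],0.005],
    [255,[0,0,0.025],0],
    [255,[0,0,0.035],0],
    [255,[0,0,0.035],0],
    [255,[0,0,0.025],0],
    [255,[0,0,0.012],0],
    [255,[0,0,0.008],0],
    [255,[0,0,0.004],0],
    [255,[0,0,0.0015],0],
    [255,[0,0,0],0],
    [255,[0,0,0],0]
  ]
}}

```text
time: 38.38
ee_pos: [0.4435, 0.2952, 0.0365]
tool_rot: [180.0, -0.1, 31.4]
wrist_force: [-0.4, -0.2, -5.1]
opening: 0.052
finger_force: 45.0
```

Lowering the last 2.7 mm, then a slow release and retreat.

Emit:
{"method": "apply_moves", "body": {
  "deltas": [
    [255,[0,0,0.0015],0],
    [255,[0,0,0.001],0],
    [255,[0,0,0.0004],0],
    [255,[0,0,0],0],
    [100,[0,0,0],0],
    [80,[0,0,0],0],
    [60,[0,0,0],0],
    [40,[0,0,0],0],
    [20,[0,0,0],0],
    [20,[0,0,0],0],
    [20,[0,0,-0.01],0],
    [0,[0,0,-0.03],0],
    [0,[0,0,-0.05],0],
    [0,[-0.01,0,-0.05],0],
    [0,[-0.02,0,-0.03],0],
    [0,[-0.02,0,-0.02],0],
    [0,[0,0,0],0],
    [0,[0,0,0],0]
  ]
}}

```text
time: 40.62
ee_pos: [0.4006, 0.269, 0.2223]
tool_rot: [180.0, 0.0, 31.4]
wrist_force: [-0.3, 0.1, 0.6]
opening: 0.094
finger_force: 0.0
```

```bash
python3 snap.py w13; python3 - <<'E'
from seg import *
from bench import *
c=pickle.load(open('w13.pkl','rb'))
u,v=proj(c,[.444,.2946,.034],True)[0].astype(int); print(u,v)
layers(c,(u-65,v-75,u+65,v+75),[.034],.004)
tray(c,(u-65,v-75,u+65,v+75))
t=read_camera('top'); s=read_camera('scene')
im=np.vstack([t['frame'][140:360,130:510],cv2.resize(s['frame'][160:370,100:480],(380,210))])
cv2.imwrite('pics/fin.png',cv2.resize(im,None,fx=1.38,fy=1.38))
E
```

```text
40.675 [0.4005 0.269  0.2217] [-1.800e+02  1.100e-01  3.144e+01] op 0.0938 F [-0.36  0.08  0.02] ff 0.0 j [27.1 -3.6 87.5 -0.  96.2 85.7]
318 169
0.034 h 0.0341 circ [0.4431 0.2945] 0.0909 rect [0.4433 0.2941] [0.076  0.0517] 31.0 px [318.2 169.6]
circ [0.4437 0.2949] 0.1271 rect [0.4437 0.2945] [0.1022 0.078 ] 31.9 floor h 0.0342 px [318.3 167.2] zmax 0.0348
```

View pics/fin.png

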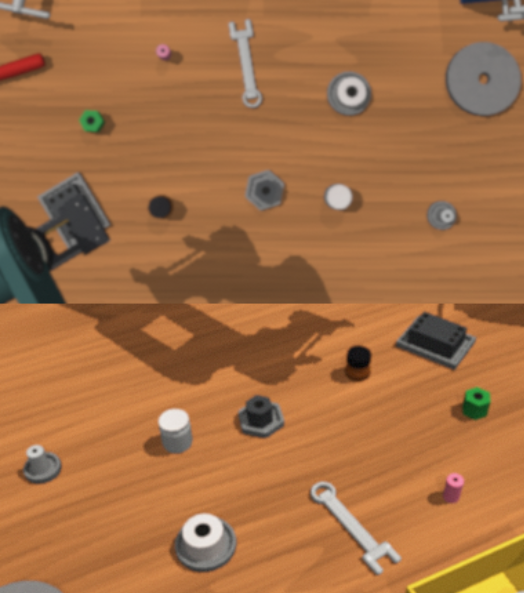

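View pics/w13.png

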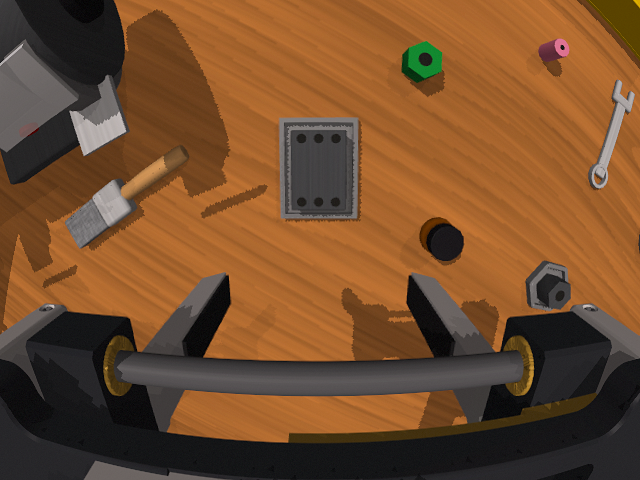

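All four parts stand centred in their trays: the block at (318,170) in the wrist view, and pin, hex and bush upright in the top and scene crops. The tin, jar and decoys look unmoved and the gripper is clear, so I'm handing in.

```bash
python3 -c "from bench import *; print(close_job())"
```

```text
the job is handed in; nothing more can be done
None
```

The job is handed in: I took the stack apart from the top down and set the pin, hexagonal part, bush and block upright in their own trays, within about 1.5 mm of the pocket centres, in about 41 s; the tin, jar and look-alikes were left alone.

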